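# Close the beam box and hold the slim power sensor in the beam

## Robot

A 6-joint arm with a two-finger parallel gripper is mounted at the origin on a cart in front of the work surface, level with it; the furniture and walls round the work are solid. World frame = base frame: x ahead of the robot, y to its left, z up, the work surface at z = 0. Lengths are in m, angles in degrees, forces in N, time in s.
With the tool pointing down it reaches from about 0.4 to 0.825 m from the base axis. Payload 7 kg.
Tool frame: the origin (TCP) lies on the centre line of the jaws, within the pads' length; the fingertips stand 8 mm ahead of it and the grasp point (between the pads) lies 11 mm behind it; z points along the fingers, y is the line along which they close (so a half turn about z gives the same grasp; the last joint's range is limited). The gripper opens to 88 mm and grips with 3 to 60 N. Pads are 19 mm wide; open, the fingers measure 130 mm over their backs; the gripper's body (78 mm by 193 mm) begins 47 mm behind the grasp point.
Start: joints at [-58.551, 20.546, 0.682, 0, -70.136, -16.507], TCP at [0.174, -0.652, 0.235] pointing down, gripper open.
Joint ranges: [-176.03, 176.03], [-82.01, 121.73], [-58.28, 71.71], [-173.87, 95.51], [-174.79, -0.11], [-173.66, 173.66]. Speed limits (degrees/s): [136.94, 136.94, 172.46, 180, 180, 180].

## Interface

Orientations are given as [roll, pitch, yaw] about the fixed x, y, z axes, in that order (R = Rz(yaw) Ry(pitch) Rx(roll)).
In Python, from plant import r gives the robot as it stands.
- The arm moves only by the tool carry_out, never from a script. Its argument "targets" is a list of rows, each a list of 6 numbers: the shift along the tool's x, y, z scaled (see below), then the turn, a rotation vector about the tool's x, y, z scaled (see below). A call has 1 to 5 rows; each row shifts and turns the commanded pose from where the row before left it, along the tool's axes as they then stand; what a row does not reach is not made up. The controller multiplies each number of a shift by 0.5 m and each number of a turn by 60 degrees. A row lasts 1/8 s, in which the tool goes at most 62.5 mm and 10.7 degrees, less where a joint would pass 70% of its speed; a pose out of reach is approached as far as the arm can. A call with a number of a shift or a turn outside -1 to 1 is refused whole. A call with a gripper value outside its range is refused whole. "hand" is the opening, from 0 (shut) to 1 (fully open), set as the call begins (left out, the last holds). The fingers move at their own pace and stop on an object; "squeeze" is the grip in N (left out, the last holds). Time passes only in rows, so rows that do not move let the fingers close. It gives the time, the measured TCP pose, the force, the opening and the grip force at its end, in the units of the state.
- r.get_state(): the state, without advancing time (a new reading comes with each control period).
- r.capture(name): name is "side" or "top"; returns the picture (480x640x3 uint8, red, green, blue); there is no depth.
- r.camera_info(name): a dict with "K" (3x3 intrinsics, pixels), "distortion" ([k1, k2, p1, p2, k3] as OpenCV has them; the pictures are not rectified), "eye" and "attitude" of the camera in the world. Camera axes: x right, y down, z forward; pixel columns grow to the right and rows downward; lengths in m; the calibration is good to about 2 mm. A picture is of the moment at which its call begins. camera_info takes no time and is no camera call.
- r.close_job(): hands the job in; it is judged then, once.
The state is a dict: "time_s": time; "joints": joint angles; "qd": joint speeds; "joint_torque": joint torques, N m; "tcp_pos": TCP position; "eef_rot": TCP orientation; "contact_force": force on the tool from outside, world axes, zero at the start; "moment": the same for the moment, N m; "gripper_width": finger opening in m; "gripper_force": force on a finger pad.
Only numpy, scipy, OpenCV 4.12 (cv2) and the standard library are available. Lean on these libraries where they do the work, as an engineer would, in place of code of your own. Each camera call takes 0.05 s, during which the arm holds its last target. There are 200 camera calls.

## Task

Press the raised front edge of the beam box's cover plate down until both spring catches snap over it and the plate lies level. Then take the slim power sensor out of its stand by the handle, pass its blade straight down through the slot in the cover with the detector window facing the laser module, and finish while still holding it there upright, with the white depth line on the blade level with the top of the cover so that the window is in the beam. Do not force the blade against the slot, and leave the loupe, the blue box and the marker where they are.

Things in the scene. Friction and masses are not known exactly. Their poses are not given: they have to be found in the camera images.
- beam_box: Black box bolted down (never moves), 100 mm in x, 160 mm in y, base plate 126 x 196 mm; amber window in the wall facing the robot (-x). Origin on the table under its centre, z up. Walls end 76 mm above the table and carry the cover. Two steel hooks on the rear (+x) edge at y = +-48 mm reach 6 mm over the cover, up to z = 88 mm; two catch blocks stand before the front edge.
- ball_left (a point): Spring-loaded steel ball, 12 mm, of the front catch on the box's +y side: its centre when free, 53 mm before the box's middle (-x), 83 mm above the table. It yields up to 4 mm towards -x. Its aluminium block, 22 mm wide, spans x = -59 to -72 mm of the box, up to z = 90 mm.
- ball_right (a point): The same on the box's -y side; the two are 96 mm apart.
- cover: Loose aluminium cover plate, 100 x 160 x 4 mm, 0.17 kg. Origin at the centre of its underside, axes like the box's. Rear (+x) edge tucked under the hooks, front (-x) edge riding on the catch balls 11 mm too high (tilt 0.11 rad). 5 to 10 N straight down near the middle of the front edge snaps both balls over it; seated it lies level, top 80 mm above the table, and stays by itself.
- press_pad (a point): Middle of the black rubber pad (18 x 30 mm) on top of the cover, 14 mm behind the middle of its front edge: the place to press, 80 mm above the table when the cover is seated.
- slot_mouth (a point): Centre of the slot at the top face of the cover, between two yellow strips, 25 mm from the cover's middle towards the laser module. The slot goes right through the 4 mm plate and measures 22 mm along the cover's x and 8 mm along its y (2 mm more than the blade each way); the box is empty for 68 mm below it.
- beam_point (a point): The point of the laser beam straight below the slot of the seated cover: fixed to the box, 40 mm above the table, 40 mm below the top of the seated cover. The beam runs along the box's y. This is where the detector window belongs.
- laser_exit (a point): Where the beam leaves the laser module inside the box, 43 mm from beam_point towards the box's +y, at the same height. Outside, the module (black, finned, blue ring, 34 mm thick) sticks out 57 mm from the box's +y end.
- probe_stand: White block 52 x 36 mm on a black foot 78 x 64 mm, screwed down (never moves), top 68 mm above its origin. Origin under the centre of its foot, on the dark mat, 2 mm above the bare table. Its pocket, open at the top, is 22.5 mm in x, 8.5 mm in y and 60 mm deep; the sensor stands in it, detector window towards the stand's +y.
- probe: Slim cordless power sensor, 0.09 kg, standing in the stand, handle up. Origin at the blade's tip, z up the blade to the handle, y the way the detector window faces. Blade 20 mm (x) by 6 mm (y), z = 0 to 75 mm, last 7 mm at the tip tapered to 14 x 2.5 mm; white depth line at z = 52 mm. Grey handle 26 mm (x) by 14 mm (y), z = 75 to 137 mm; grip it across its 14 mm.
- detector (a point): Middle of the round dark detector window, 10 mm across, on the +y face of the blade, 12 mm above the tip and 40 mm below the depth line.
- loupe: Black loupe, 36 mm across, 48 mm high, standing on the table; origin at its underside. Leave it alone.
- ferrule_box: Closed blue plastic box, 63 x 70 x 26 mm; origin at its underside. Leave it alone.
- marker: White marker with a blue cap, lying, 116 mm long along its y; origin at its underside. Leave it alone.
Things that resemble listed ones, but are neither listed nor needed, are in the scene too. Of the things like the probe, leave any that is pink or red; of the rest the smaller one is meant.

How it is judged:
By the outcome, as a careful person would: the job done as asked, in the order asked, and still so for the second after the job is handed in, while the arm keeps its last pose, push and grip.
It also fails if it takes over 58 s, if anything falls off the work surface, if the arm or the gripper's body presses on something with over 40 N, if the wrist force passes 120 N, or if a joint passes its speed limit or range.

## Working session

There is one attempt and no reset: what is moved stays moved. The work goes in short steps, Python scripts to look and compute and a tool call to move; the robot and the scene stay as the last step left them, time stands still between calls to the robot, and variables do not carry over. Pictures are saved under pics/ and viewed, at most 10 in all, crops included, and the job is handed in when it is done.

Besides the shell and the picture viewer there is one more tool, called as a command line: name --pt "numbers of a row" for each row, then --argument value for the rest. carry_out: Moves the arm, as the interface text tells. Its arguments: {"type":"object","properties":{"targets":{"type":"array","items":{"type":"array","items":{"type":"number","minimum":-1,"maximum":1}}},"hand":{"type":"number"},"squeeze":{"type":"number"}},"required":["targets"]}

```bash
mkdir -p pics && python3 - <<'E'
from plant import r
import cv2
for n in("side","top"):
    im=r.capture(n); cv2.imwrite(f"pics/{n}0.png",im[:,:,::-1]); print(n,r.camera_info(n))
print(r.get_state())
E
```

```text
side {'K': array([[601.03755494,   0.        , 310.39350043],
       [  0.        , 601.03755494, 247.15362956],
       [  0.        ,   0.        ,   1.        ]]), 'distortion': array([-0.13357238,  0.        ,  0.        ,  0.        ,  0.        ]), 'eye': array([ 0.51282051, -1.40748997,  0.83092847]), 'attitude': array([-117.68956931,    0.15215342,    1.90192756])}
top {'K': array([[553.54572428,   0.        , 318.45960494],
       [  0.        , 553.54572428, 244.79706718],
       [  0.        ,   0.        ,   1.        ]]), 'distortion': array([0.02629478, 0.        , 0.        , 0.        , 0.        ]), 'eye': array([ 0.27635074, -0.02093908,  1.45174466]), 'attitude': array([-171.08838872,   -0.46383201,  -91.18672089])}
{'time_s': 0.1, 'joints': array([-5.85485659e+01,  2.05878056e+01,  6.39568317e-01, -1.75195937e-02,
       -7.01365391e+01, -1.65068869e+01]), 'qd': array([ 0.05639286, -0.19145269,  0.1814419 , -0.01266451, -0.04038405,
       -0.11032369]), 'joint_torque': array([-6.81378115e-04, -5.84161091e+01,  2.93752795e+01,  7.01552287e+00,
        1.01431759e-02, -6.55043277e-05]), 'tcp_pos': array([ 0.17393581, -0.6517652 ,  0.23371584]), 'eef_rot': array([ 1.79914038e+02, -8.29808875e-03, -1.65061412e+02]), 'contact_force': array([-0.18867286, -0.02134651, -0.20374379]), 'moment': array([-0.05171264, -0.00139465,  0.01658017]), 'gripper_force': 0.0, 'gripper_width': 0.08808016526193646}
```

View pics/side0.png

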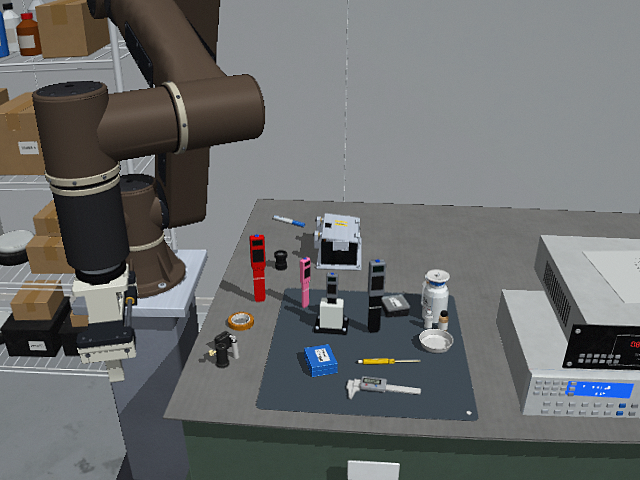

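View pics/top0.png

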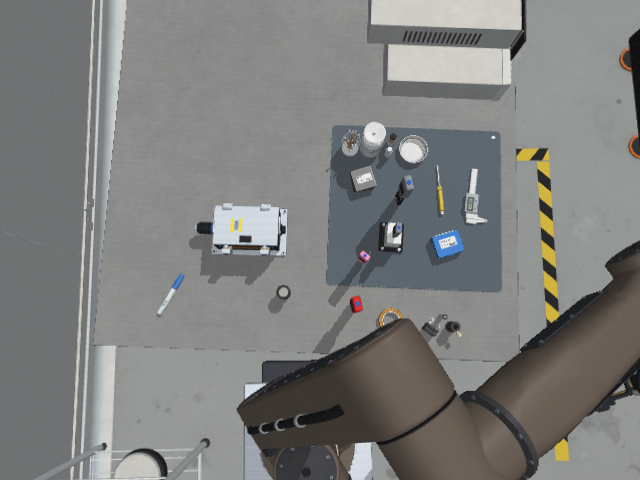

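Top view (up = +x, right = −y): the box is near (250,230) with the laser module on its left (+y), the white stand with the probe is at (392,236), and the pink, red and black-stand look-alikes are at (364,256), (356,304) and (405,188). I'll enlarge the parts that matter.

```bash
python3 - <<'E'
import cv2,numpy as np
t=cv2.imread("pics/top0.png"); s=cv2.imread("pics/side0.png")
def c(im,x,y,w,h,W,H): return cv2.resize(im[y:y+h,x:x+w],(W,H),interpolation=cv2.INTER_CUBIC)
a=c(t,190,195,100,70,500,350); b=c(t,370,205,50,58,300,350)
d=c(s,305,205,66,70,400,250*1); e=c(s,305,250,80,90,400,250)
d=c(s,300,205,80,50,400,250); e=c(s,300,260,80,50*1+25,400,250)
cv2.imwrite("pics/crop0.png",np.vstack([np.hstack([a,b]),np.hstack([d,e])]))
E
```

```text
(no output)
```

View pics/crop0.png

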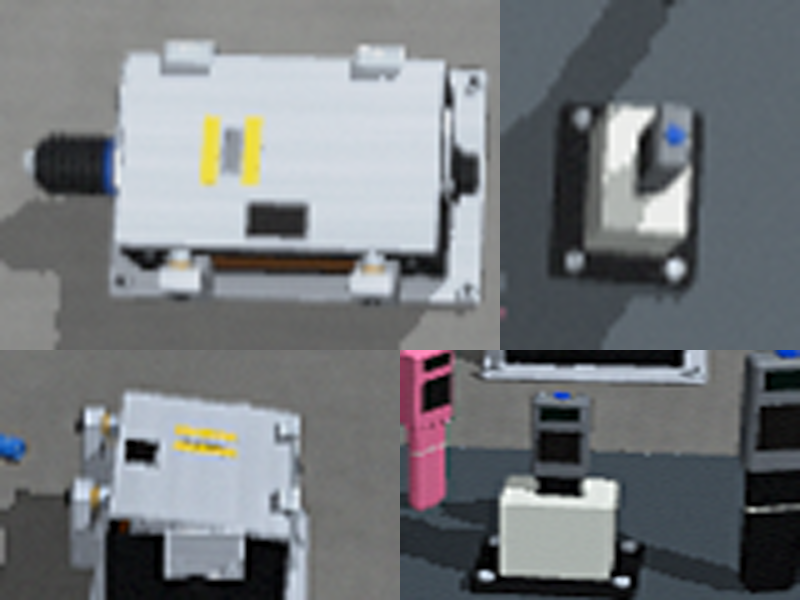

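The crops show the slot between the yellow strips at about (236,225), the pad at (245,239), the blue dot on the probe handle at (399,227), and the stand foot with its corner screws. Next I measure.

```bash
cat > h.py <<'E'
import cv2,numpy as np
from scipy.spatial.transform import Rotation as Ro
from plant import r
CI={n:r.camera_info(n) for n in("side","top")}
def ray(n,p):
    c=CI[n]; u=cv2.undistortPoints(np.array(p,float).reshape(1,1,2),c["K"],c["distortion"])[0,0]
    d=Ro.from_euler("xyz",c["attitude"],degrees=True).apply([u[0],u[1],1]); return c["eye"],d/np.linalg.norm(d)
def plane(n,p,z):
    e,d=ray(n,p); return e+d*(z-e[2])/d[2]
def tri(ps,pt):
    A=[];b=[]
    for n,p in(("side",ps),("top",pt)):
        e,d=ray(n,p); P=np.eye(3)-np.outer(d,d); A.append(P);b.append(P@e)
    X=np.linalg.lstsq(np.vstack(A),np.hstack(b),rcond=None)[0]
    return X,np.linalg.norm(A[0]@X-b[0])*2
def proj(n,X):
    c=CI[n]; R=Ro.from_euler("xyz",c["attitude"],degrees=True).inv()
    return cv2.projectPoints(R.apply(np.array(X)-c["eye"]).reshape(1,1,3),np.zeros(3),np.zeros(3),c["K"],c["distortion"])[0].ravel()
def blob(w,x0,y0):   # weighted centroid of weight image
    ys,xs=np.mgrid[:w.shape[0],:w.shape[1]]; return np.array([(w*xs).sum(),(w*ys).sum()])/w.sum()+[x0,y0]
def yel(im,x,y,w,h):
    c=im[y:y+h,x:x+w].astype(float); k=np.clip(np.minimum(c[...,0],c[...,1])-c[...,2]-40,0,None); return blob(k,x,y)
def blue(im,x,y,w,h):
    c=im[y:y+h,x:x+w].astype(float); k=np.clip(c[...,2]-c[...,0]-40,0,None); return blob(k,x,y)
def dark(im,x,y,w,h,T=130):
    g=im[y:y+h,x:x+w].mean(2); return blob(np.clip(T-g,0,None),x,y)
def bright(im,x,y,w,h,T=110):
    g=im[y:y+h,x:x+w].mean(2); return blob(np.clip(g-T,0,None),x,y)
def edge(im,x,y,w,h,axis):  # subpixel strongest-gradient line; axis 0: edge runs along columns
    g=cv2.GaussianBlur(im,(3,3),0).mean(2)[y:y+h,x:x+w]
    d=np.abs(np.gradient(g,axis=axis))**2; i=np.arange(d.shape[axis])
    if axis==0: p=(d*i[:,None]).sum(0)/d.sum(0)+y; q=np.arange(w)+x; P=np.c_[q,p]
    else: p=(d*i).sum(1)/d.sum(1)+x; q=np.arange(h)+y; P=np.c_[p,q]
    l=cv2.fitLine(P.astype(np.float32),cv2.DIST_HUBER,0,.01,.01).ravel()
    return l[2:]-20*l[:2],l[2:]+20*l[:2]
E
python3 - <<'E'
from h import *
np.set_printoptions(precision=4,suppress=True)
L=lambda n:cv2.imread(f"pics/{n}0.png")[:,:,::-1]
t,s=L("top"),L("side")
yt=yel(t,225,215,22,22); ys=yel(s,330,215,24,18); print("slot",yt,ys,tri(ys,yt),plane("top",yt,.0855),plane("side",ys,.0855))
pt=dark(t,237,233,17,12); ps=dark(s,322,219,12,13); print("pad",pt,ps,tri(ps,pt),plane("top",pt,.0895),plane("side",ps,.0895))
for nm,a,z in(("rear",(235,203,24,8,0),.08),("front",(235,241,24,6,0),.091),("left",(211,212,6,28,1),.0855),("right",(276,212,7,28,1),.0855)):
    A,B=edge(t,*a); P,Q=plane("top",A,z),plane("top",B,z); print(nm,A,B,P,Q,"ang",np.degrees(np.arctan2(*(Q-P)[1::-1])))
bt=blue(t,391,222,16,12); bs=blue(s,325,263,14,12); print("btn",bt,bs,tri(bs,bt),plane("top",bt,.147),plane("side",bs,.147))
for a in((378,220,8,8),(378,244,8,8),(395,245,8,8)): 
    p=bright(t,*a); print("screw",p,plane("top",p,.01))
E
```

```text
slot [235.7591 224.6675] [340.3231 222.8319] (array([0.5456, 0.1701, 0.0835]), np.float64(0.0005166589284625449)) [0.5454 0.1699 0.0855] [0.5452 0.1659 0.0855]
pad [244.8399 238.7389] [327.1319 224.5738] (array([0.5079, 0.1467, 0.0887]), np.float64(0.0014746069933787686)) [0.5085 0.1467 0.0895] [0.5072 0.1447 0.0895]
rear [226.5063 205.3843] [266.4937 206.3879] [0.5967 0.1941 0.08  ] [0.5922 0.0931 0.08  ] ang -92.5252839758052
front [228.2877 242.1823] [268.1123 245.9247] [0.5004 0.1875 0.091 ] [0.4891 0.0888 0.091 ] ang -96.54810004447413
left [211.5672 245.2573] [214.1802 205.3427] [0.4943 0.2299 0.0855] [0.596  0.2242 0.0855] ang -3.1895613266932075
right [278.1314 249.4925] [279.2246 209.5075] [0.4804 0.0643 0.0855] [0.5823 0.0606 0.0855] ang -2.094753383946564
btn [398.7263 226.9298] [331.915  273.2437] (array([ 0.5206, -0.2293,  0.1463]), np.float64(0.00017711226695702953)) [ 0.5203 -0.2292  0.147 ] [ 0.5206 -0.2306  0.147 ]
screw [383.4381 223.8914] [ 0.5549 -0.2109  0.01  ]
screw [382.0195 247.5622] [ 0.4915 -0.2047  0.01  ]
screw [398.5292 248.6879] [ 0.4877 -0.248   0.01  ]
```

carry_out --pt "0 0 -0.1 0 0 0.1453" --pt "0 0 -0.1 0 0 0.1453" --pt "-0.0576 0.083 0 0 0 0" --pt "-0.0576 0.083 0 0 0 0" --pt "-0.0576 0.083 0 0 0 0" --hand 0 --squeeze 10

```text
time_s: 0.72
tcp_pos: [0.2663, -0.5302, 0.3341]
eef_rot: [180.0, -0.0, 177.5]
contact_force: [1.5, -0.5, 0.5]
gripper_width: 0.0433
gripper_force: 0.0
```

carry_out --pt "-0.0576 0.083 0 0 0 0" --pt "-0.0576 0.083 0 0 0 0" --pt "-0.0576 0.083 0 0 0 0" --pt "-0.0576 0.083 0 0 0 0" --pt "-0.0576 0.083 0 0 0 0"

```text
time_s: 1.35
tcp_pos: [0.4193, -0.3289, 0.3344]
eef_rot: [180.0, -0.0, 177.5]
contact_force: [-0.2, -0.6, 0.6]
gripper_width: 0.0009
gripper_force: 0.0
```

carry_out --pt "-0.0151 0.1064 0 0 0 0" --pt "-0.0151 0.1064 0 0 0 0" --pt "-0.0151 0.1064 0 0 0 0" --pt "-0.0151 0.1064 0 0 0 0" --pt "-0.0151 0.1064 0 0 0 0"

```text
time_s: 1.98
tcp_pos: [0.4677, -0.0646, 0.3345]
eef_rot: [180.0, 0.0, 177.5]
contact_force: [1.2, 0.3, 1.1]
gripper_width: 0.0005
gripper_force: 0.0
```

carry_out --pt "-0.0151 0.1064 0 0 0 0" --pt "-0.0151 0.1064 0 0 0 0" --pt "-0.0151 0.1064 0 0 0 0" --pt "-0.0151 0.1064 0.1 0 0 0" --pt "0 0 0.1 0 0 0"

```text
time_s: 2.6
tcp_pos: [0.5064, 0.14, 0.2408]
eef_rot: [179.9, 0.1, 177.7]
contact_force: [0.8, 1.0, -0.6]
gripper_width: 0.0006
gripper_force: 0.0
```

carry_out --pt "0 0 0.1 0 0 0" --pt "0 0 0.1 0 0 0" --pt "0 0 0.02 0 0 0" --pt "0 0 0 0 0 0"

```text
time_s: 3.1
tcp_pos: [0.5063, 0.1371, 0.1325]
eef_rot: [-180.0, -0.0, 177.5]
contact_force: [1.2, 0.4, 0.5]
gripper_width: 0.0004
gripper_force: 0.0
```

carry_out --pt "-0.0026 0.0194 0.03 0 0 0" --pt "0 0 0.03 0 0 0" --pt "0 0 0 0 0 0"

```text
time_s: 3.48
tcp_pos: [0.5069, 0.1464, 0.1009]
eef_rot: [-179.9, -0.1, 177.5]
contact_force: [-0.2, 1.0, 0.8]
gripper_width: 0.0005
gripper_force: 0.0
```

carry_out --pt "0 0 0.004 0 0 0" --pt "0 0 0.004 0 0 0" --pt "0 0 0.004 0 0 0" --pt "0 0 0.004 0 0 0"

```text
time_s: 3.98
tcp_pos: [0.5077, 0.1468, 0.0946]
eef_rot: [180.0, 0.0, 177.5]
contact_force: [-2.5, 0.9, 3.5]
gripper_width: 0.0003
gripper_force: 1.4
```

carry_out --pt "0 0 0.002 0 0 0" --pt "0 0 0.002 0 0 0" --pt "0 0 0.002 0 0 0" --pt "0 0 0 0 0 0"

```text
time_s: 4.47
tcp_pos: [0.5076, 0.1466, 0.0908]
eef_rot: [-180.0, -0.0, 177.5]
contact_force: [0.7, 0.1, 0.1]
gripper_width: 0.0006
gripper_force: 0.0
```

carry_out --pt "0 0 0.002 0 0 0" --pt "0 0 0.002 0 0 0" --pt "0 0 0.002 0 0 0" --pt "0 0 0 0 0 0"

```text
time_s: 4.97
tcp_pos: [0.5077, 0.1467, 0.0883]
eef_rot: [-180.0, 0.0, 177.5]
contact_force: [-1.5, 0.0, 5.0]
gripper_width: 0.0004
gripper_force: 2.3
```

carry_out --pt "0 0 0.002 0 0 0" --pt "0 0 0.001 0 0 0" --pt "0 0 0 0 0 0" --pt "0 0 0 0 0 0"

```text
time_s: 5.48
tcp_pos: [0.5077, 0.1467, 0.0882]
eef_rot: [180.0, 0.0, 177.5]
contact_force: [-7.3, -0.0, 19.5]
gripper_width: 0.0006
gripper_force: 9.6
```

carry_out --pt "0 0 -0.08 0 0 0" --pt "0 0 -0.1 0 0 0" --pt "0 0 -0.1 0 0 0" --pt "0 0 -0.1 0 0 0" --pt "-0.0083 -0.107 0 0 0 0" --hand 0.6

```text
time_s: 6.1
tcp_pos: [0.5117, 0.0952, 0.2806]
eef_rot: [179.8, 0.4, 177.7]
contact_force: [0.8, -0.7, -0.4]
gripper_width: 0.0449
gripper_force: 0.0
```

carry_out --pt "-0.0083 -0.107 0 0 0 0" --pt "-0.0083 -0.107 0 0 0 0" --pt "-0.0083 -0.107 0 0 0 0" --pt "-0.0083 -0.107 0 0 0 0" --pt "-0.0083 -0.107 0 0 0 0"

```text
time_s: 6.72
tcp_pos: [0.5184, -0.1768, 0.2765]
eef_rot: [180.0, 0.0, 177.5]
contact_force: [1.2, 0.5, -0.2]
gripper_width: 0.0524
gripper_force: 0.0
```

carry_out --pt "-0.0083 -0.107 0 0 0 0" --pt "0 0 0 0 0 0.05" --pt "0 0 0 0 0 0"

```text
time_s: 7.1
tcp_pos: [0.5201, -0.2294, 0.276]
eef_rot: [180.0, -0.0, 174.4]
contact_force: [-0.5, -0.1, 0.0]
gripper_width: 0.0527
gripper_force: 0.0
```

```bash
python3 - <<'E'
from h import *
np.set_printoptions(precision=4,suppress=True)
t,s=r.capture("top"),r.capture("side")
cv2.imwrite("pics/top1.png",t[:,:,::-1]);cv2.imwrite("pics/side1.png",s[:,:,::-1])
c=lambda im,x,y,w,h,W,H:cv2.resize(im[y:y+h,x:x+w,::-1],(W,H),interpolation=cv2.INTER_CUBIC)
cv2.imwrite("pics/crop1.png",np.hstack([c(t,205,195,80,70,400,350),c(s,305,205,64,70,320,350)]))
yt=yel(t,225,215,22,22); ys=yel(s,330,215,24,20); print("slot",yt,ys,tri(ys,yt),plane("top",yt,.08),plane("side",ys,.08))
pt=dark(t,237,233,17,12); ps=dark(s,322,221,12,13); print("pad",pt,ps,tri(ps,pt),plane("top",pt,.08),plane("side",ps,.08))
for nm,a,z in(("rear",(235,203,24,8,0),.08),("left",(211,212,6,28,1),.08),("right",(276,212,7,28,1),.08)):
    A,B=edge(t,*a); P,Q=plane("top",A,z),plane("top",B,z); print(nm,P,Q,"ang",np.degrees(np.arctan2(*(Q-P)[1::-1])))
st=r.get_state(); print(st["tcp_pos"],st["eef_rot"],st["gripper_width"])
E
```

```text
slot [235.9902 225.2001] [341.4925 224.6067] (array([0.5473, 0.1706, 0.0772]), np.float64(0.003153784362438721)) [0.5451 0.1701 0.08  ] [0.5487 0.1656 0.08  ]
pad [245.2025 239.5568] [324.3977 226.6608] (array([0.5034, 0.1461, 0.083 ]), np.float64(0.008157644125004776)) [0.5081 0.147  0.08  ] [0.4994 0.1505 0.08  ]
rear [0.5967 0.1941 0.08  ] [0.5922 0.0931 0.08  ] ang -92.53318949241967
left [0.4926 0.2303 0.08  ] [0.5948 0.2254 0.08  ] ang -2.709773515556053
right [0.4945 0.0661 0.08  ] [0.5969 0.0592 0.08  ] ang -3.8363793050592703
[ 0.5203 -0.2284  0.2764] [179.9959  -0.0061 174.5884] 0.05249449212405242
```

View pics/crop1.png

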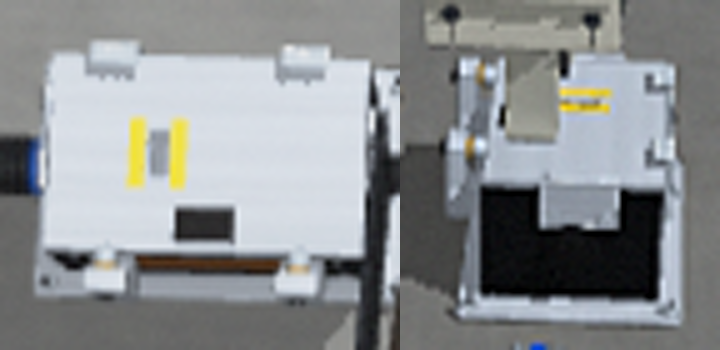

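The crop shows the front edge of the cover now behind the steel balls, so the plate looks seated. The fingers hide part of it in the side view. Next I descend onto the handle and grip.

carry_out --pt "0 0 0.09 0 0 0" --pt "0 0 0.09 0 0 0" --pt "0 0 0.08 0 0 0" --pt "0 0 0.04 0 0 0" --pt "0 0 0 0 0 0"

```text
time_s: 7.82
tcp_pos: [0.5196, -0.2278, 0.1252]
eef_rot: [180.0, -0.2, 174.6]
contact_force: [-0.1, -0.3, 0.9]
gripper_width: 0.0528
gripper_force: 0.0
```

```bash
python3 - <<'E'
from h import *
s=r.capture("side"); st=r.get_state(); print(st["tcp_pos"],st["eef_rot"],st["gripper_width"])
cv2.imwrite("pics/crop2.png",cv2.resize(s[180:345,240:420,::-1],(720,600*660//600),interpolation=cv2.INTER_CUBIC)[:600])
np.set_printoptions(precision=4,suppress=True)
E
```

```text
[ 0.52052319 -0.22809836  0.12659165] [-1.79985488e+02 -4.04920640e-02  1.74622254e+02] 0.052709278434591327
```

View pics/crop2.png

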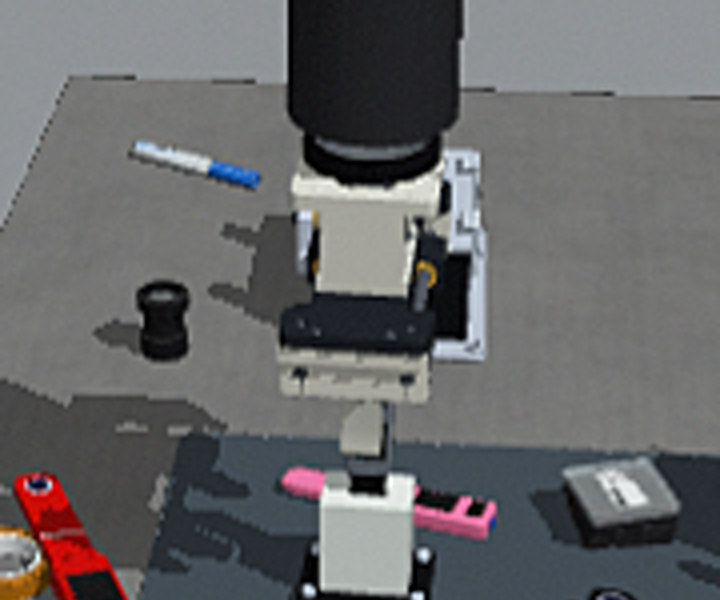

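The pink and red look-alikes now lie on their sides. I need to see when that happened and whether anything is near the edge.

```bash
python3 - <<'E'
from h import *
t=r.capture("top"); cv2.imwrite("pics/top2.png",t[:,:,::-1])
s1=cv2.imread("pics/side1.png"); t1=cv2.imread("pics/top1.png")
cv2.imwrite("pics/crop3.png",np.vstack([np.hstack([cv2.resize(s1[200:400,180:490],(400,258)),cv2.resize(t1[110:350,90:520],(400,258))]),np.hstack([cv2.resize(t[110:350,90:520,::-1],(400,258)),cv2.resize(cv2.imread("pics/side0.png")[200:400,180:490],(400,258))])]))
E
```

```text
(no output)
```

View pics/crop3.png

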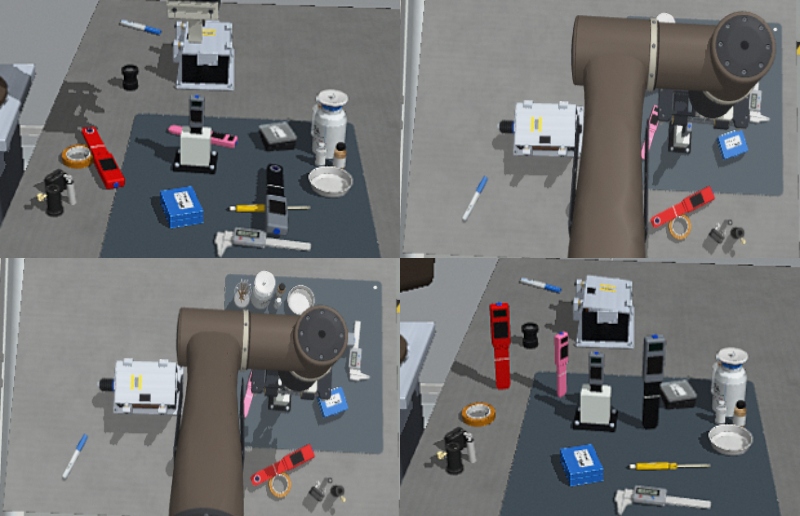

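The picture compares before and after. All three free-standing look-alikes, which balanced on narrow tips, toppled in different directions. The wrist force showed no contact, and all three still lie on the work surface. Box, stand, loupe, blue box and marker are in place, so I carry on with the grip.

carry_out --pt "0 -0.002 0.015 0 0 0" --pt "0 0 0 0 0 0"

```text
time_s: 8.18
tcp_pos: [0.5202, -0.2297, 0.1191]
eef_rot: [180.0, 0.0, 174.5]
contact_force: [-0.2, 0.2, -1.1]
gripper_width: 0.0529
gripper_force: 0.0
```

carry_out --pt "0 0 0 0 0 0" --pt "0 0 0 0 0 0" --pt "0 0 0 0 0 0" --pt "0 0 0 0 0 0" --pt "0 0 0 0 0 0" --hand 0 --squeeze 25

```text
time_s: 8.8
tcp_pos: [0.5203, -0.2297, 0.119]
eef_rot: [-180.0, -0.0, 174.5]
contact_force: [0.3, 0.2, -0.2]
gripper_width: 0.0139
gripper_force: 25.0
```

carry_out --pt "0 0 -0.02 0 0 0" --pt "0 0 -0.03 0 0 0" --pt "0 0 -0.04 0 0 0" --pt "0 0 -0.05 0 0 0" --pt "0 0 -0.06 0 0 0"

```text
time_s: 9.43
tcp_pos: [0.52, -0.2297, 0.2207]
eef_rot: [180.0, 0.0, 174.5]
contact_force: [0.1, -0.6, -0.3]
gripper_width: 0.0139
gripper_force: 25.0
```

carry_out --pt "0 0 -0.06 0 0 0" --pt "0 0 -0.06 0 0 0" --pt "0 0 0 0 0 0" --pt "0 0 0 0 0 0"

```text
time_s: 9.93
tcp_pos: [0.5199, -0.2295, 0.2792]
eef_rot: [180.0, 0.0, 174.5]
contact_force: [-0.5, 0.0, -1.8]
gripper_width: 0.0138
gripper_force: 25.0
```

```bash
python3 - <<'E'
from h import *
s=r.capture("side"); t=r.capture("top"); st=r.get_state(); print(st["tcp_pos"],st["eef_rot"],st["gripper_width"],st["contact_force"])
cv2.imwrite("pics/side4.png",s[:,:,::-1]);cv2.imwrite("pics/top4.png",t[:,:,::-1])
p=np.array(st["tcp_pos"]); 
for dz in(.028,-.034,-.057,-.097,-.109): print(dz,proj("side",p+[0,0,dz]),proj("top",p+[0,0,dz]))
u,v=map(int,proj("side",p+[0,0,-.05]))
cv2.imwrite("pics/crop4.png",cv2.resize(s[v-40:v+35,u-50:u+50,::-1],(800,600),interpolation=cv2.INTER_CUBIC)); print(u-50,v-40)
E
```

```text
[ 0.5197156 -0.2295696  0.2783006] [ 1.79984584e+02 -7.55166506e-02  1.74502448e+02] 0.013978818981519515 [ 0.24390886 -0.4290696  -1.77975767]
0.028 [332.52086798 208.61721016] [410.32119372 213.13718268]
-0.034 [332.12202952 234.53365135] [405.52282268 219.028592  ]
-0.057 [331.97575275 243.86804124] [403.86225655 221.06761057]
-0.097 [331.72369935 259.74876903] [401.1135596  224.44296164]
-0.109 [331.64868523 264.42676843] [400.32146581 225.41568748]
282 201
```

View pics/crop4.png

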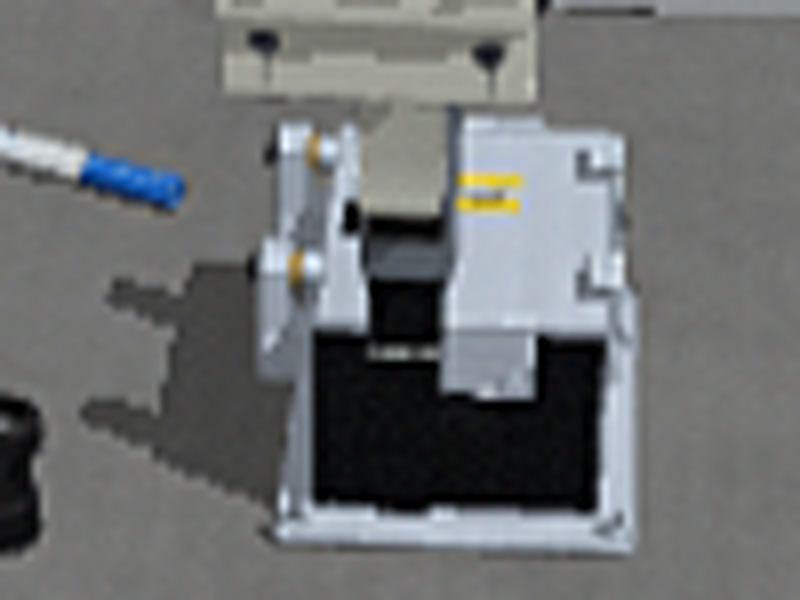

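The probe hangs upright with the depth line at about (332,245), close to the prediction. The fallen twins show that the face carrying the two labels is the one without the window. On this probe that face points to −y, so the window faces +y, towards the laser. Now I carry it over the slot.

carry_out --pt "0 0 0 0 0 -0.0483" --pt "-0.0009 0.05 0 0 0 0" --pt "-0.0018 0.1 0 0 0 0" --pt "-0.0018 0.1 0 0 0 0" --pt "-0.0018 0.1 0 0 0 0"

```text
time_s: 10.65
tcp_pos: [0.5309, -0.0537, 0.2782]
eef_rot: [-180.0, -0.1, 177.4]
contact_force: [0.9, 0.2, -0.9]
gripper_width: 0.0139
gripper_force: 25.0
```

carry_out --pt "-0.0018 0.1 0 0 0 0" --pt "-0.0018 0.1 0 0 0 0" --pt "-0.0018 0.1 0 0 0 0" --pt "-0.0018 0.1 0 0 0 0" --pt "-0.0009 0.05 0 0 0 0"

```text
time_s: 11.28
tcp_pos: [0.5452, 0.1717, 0.2779]
eef_rot: [-179.9, -0.1, 177.5]
contact_force: [-0.6, 0.3, -0.7]
gripper_width: 0.0139
gripper_force: 25.0
```

carry_out --pt "0 0 0.05 0 0 0" --pt "0 0 0.05 0 0 0" --pt "0 0 0 0 0 0" --pt "0 0 0 0 0 0"

```text
time_s: 11.78
tcp_pos: [0.5461, 0.1694, 0.2298]
eef_rot: [-180.0, 0.0, 177.4]
contact_force: [-0.1, -0.3, 0.2]
gripper_width: 0.0133
gripper_force: 25.0
```

```bash
python3 - <<'E'
from h import *
s=r.capture("side"); t=r.capture("top"); st=r.get_state(); print(st["tcp_pos"],st["eef_rot"],st["gripper_width"],st["contact_force"])
cv2.imwrite("pics/side5.png",s[:,:,::-1]);cv2.imwrite("pics/top5.png",t[:,:,::-1])
p=np.array(st["tcp_pos"])
for dz in(.028,-.034,-.057,-.109): print(dz,proj("side",p+[0,0,dz]),proj("top",p+[0,0,dz]))
print("slot",proj("side",[.5451,.1701,.08]))
c=lambda im,x,y,w,h,W,H:cv2.resize(im[y:y+h,x:x+w,::-1],(W,H),interpolation=cv2.INTER_CUBIC)
cv2.imwrite("pics/crop5.png",np.hstack([c(s,310,180,60,75,480,600),c(t,205,190,40,75,320,600)]))
E
```

```text
[0.54615681 0.16956735 0.23019291] [1.79956947e+02 8.46806998e-02 1.77391888e+02] 0.013759058899826352 [ 0.90304448 -0.27676205 -0.41137312]
0.028 [341.85566261 165.96449005] [224.94537228 209.36046362]
-0.034 [341.41202745 186.75669699] [229.21187951 215.21619702]
-0.057 [341.24854478 194.30642899] [230.69221125 217.24813013]
-0.109 [340.88138464 211.05326006] [233.85528679 221.59016704]
slot [340.22690559 223.9228873 ]
```

View pics/crop5.png

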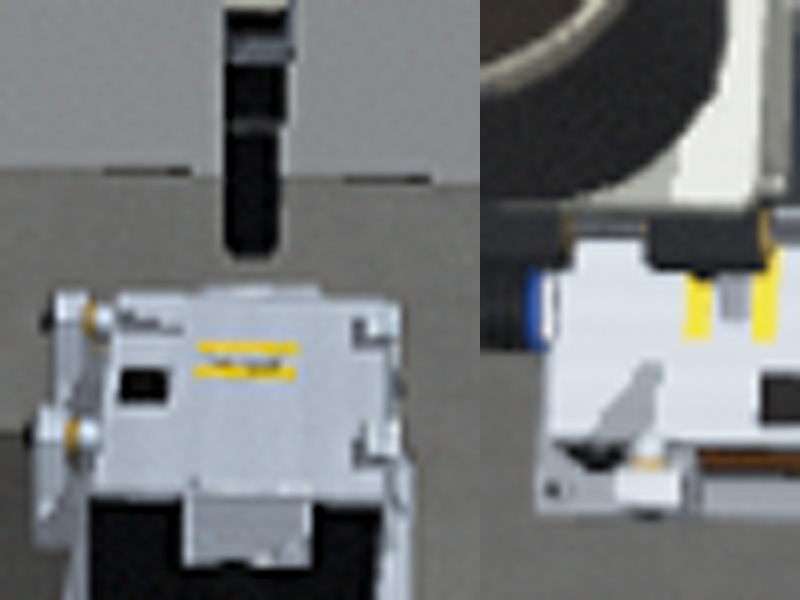

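The blade hangs clear of the cover: depth line at about row 195, tip at row 212, strips at rows 223–227, all near column 341. Now I compare blade and slot precisely.

```bash
python3 - <<'E'
from h import *
np.set_printoptions(precision=3,suppress=True)
s=cv2.imread("pics/side5.png")[:,:,::-1];t=cv2.imread("pics/top5.png")[:,:,::-1]
ys=yel(s,330,218,24,14); print("strips side",ys, "pred",proj("side",[.5451,.1701,.08]))
t1=cv2.imread("pics/top1.png")[:,:,::-1]
print("strips sep top",yel(t1,225,215,8,22),yel(t1,237,215,10,22),"slot grey")
print("strips sep side",yel(s,330,217,24,6),yel(s,330,225,24,6))
p=np.array([.54615,.1696,.2300])
for v in range(189,212):   # blade row centres, darkness weighted
    g=s[v,330:355].mean(1); bg=np.median(np.r_[g[:4],g[-4:]]); w=np.clip(bg-g-25,0,None); print(v,(w*np.arange(330,355)).sum()/w.sum(),w.sum()/w.max() if w.max() else 0, end=" | ")
g=s[205:216,338:344].mean((1,2)); print("\ntip rows",g.round())
print("line rows",s[192:199,339:344].mean((1,2)).round())
tb=np.degrees(0)
print("pred line(-y face)",proj("side",p+[0,-.003,-.057]),"tip",proj("side",p+[0,0,-.109]))
for d in([.001,0,0],[0,.001,0],[0,0,.001]): print(proj("side",np.array([.5451,.1701,.08])+d)-proj("side",[.5451,.1701,.08]))
E
```

```text
strips side [340.431 224.616] pred [340.227 223.923]
strips sep top [231.471 225.188] [240.115 225.425] slot grey
strips sep side [nan nan] [340.252 226.028]
189 341.33763614360635 7.356083086053412 | 190 341.3370370370371 7.157584683357879 | 191 341.3363636363636 7.159763313609468 | 192 341.3610421836228 7.132743362831858 | 193 341.35091277890467 7.282127031019202 | 194 341.33857207004945 6.588757396449704 | 195 341.0963114754098 5.927125506072875 | 196 340.8382581648522 5.834845735027224 | 197 340.84583620096356 6.400881057268722 | 198 340.8678067945459 6.335285505124451 | 199 340.85605183985183 6.289665211062592 | 200 340.80568839667757 6.178849144634524 | 201 339.61751152073737 6.751111111111111 | 202 341.5166721690327 6.43099787685775 | 203 340.87006802721095 6.024590163934426 | 204 340.8769544527532 6.103734439834025 | 205 340.89695550351286 6.112474437627812 | 206 340.83483784687394 6.0181086519114695 | 207 340.8184979137692 5.917695473251029 | 208 340.8601302708262 6.014432989690722 | 209 340.8546666666667 6.122448979591837 | 210 340.836583725622 6.020242914979757 | 211 340.81981032665965 4.792929292929292 | 
tip rows [  8.   9.  10.   9.   8.   7.  30.  82. 114. 102. 136.]
line rows [12.  8. 22. 48. 34.  6.  8.]
pred line(-y face) [341.258 194.774] tip [340.878 211.11 ]
[0.345 0.004]
[-0.004 -0.148]
[ 0.007 -0.311]h.py:20: RuntimeWarning: invalid value encountered in divide
  ys,xs=np.mgrid[:w.shape[0],:w.shape[1]]; return np.array([(w*xs).sum(),(w*ys).sum()])/w.sum()+[x0,y0]
```

carry_out --pt "0.0013 -0.0009 0.02 0 0 0" --pt "0 0 0.025 0 0 0" --pt "0 0 0.02 0 0 0" --pt "0 0 0.007 0 0 0" --pt "0 0 0 0 0 0"

```text
time_s: 12.5
tcp_pos: [0.5448, 0.1691, 0.1926]
eef_rot: [-180.0, -0.0, 177.4]
contact_force: [-0.5, -0.5, -0.8]
gripper_width: 0.014
gripper_force: 25.0
```

```bash
python3 - <<'E'
from h import *
np.set_printoptions(precision=2,suppress=True,linewidth=200)
s=r.capture("side").astype(float); t=r.capture("top"); st=r.get_state(); p=np.array(st["tcp_pos"]); print(p,st["eef_rot"],st["contact_force"])
cv2.imwrite("pics/side6.png",s[:,:,::-1]);cv2.imwrite("pics/top6.png",t[:,:,::-1])
print([ (d,proj("side",p+[0,-.003,d]).round(2)) for d in(-.04,-.057,-.097,-.109)])
g=s.mean(2)
for v in range(196,226):   # half-level crossings
    a=g[v,334:349]; lo=a[5:9].mean(); L=np.median(a[:3]);R=np.median(a[-3:])
    cl=np.clip((L-a[:7])/(L-lo),0,1).sum(); cr=np.clip((R-a[7:])/(R-lo),0,1).sum()
    print(v,round(340.5-cl,2),round(340.5+cr,2),round(340.5+(cr-cl)/2,2),int(lo))
print(g[215:232,336:346].round())
E
```

```text
[0.55 0.17 0.19] [179.99   0.02 177.41] [ 0.16 -0.67 -0.98]
[(-0.04, array([340.76, 201.24])), (-0.057, array([340.64, 206.71])), (-0.097, array([340.36, 219.41])), (-0.109, array([340.28, 223.17]))]
196 336.65 344.88 340.76 42
197 336.6 345.06 340.83 88
198 336.49 345.31 340.9 90
199 336.46 345.5 340.98 81
200 336.67 344.92 340.79 43
201 337.48 344.25 340.87 4
202 337.19 344.32 340.76 8
203 337.16 344.26 340.71 11
204 337.18 344.1 340.64 10
205 337.2 344.17 340.68 11
206 337.17 344.32 340.74 22
207 337.09 344.08 340.58 48
208 337.29 342.89 340.09 42
209 337.14 344.21 340.67 6
210 336.9 344.11 340.5 9
211 336.92 343.87 340.39 11
212 336.9 343.9 340.4 11
213 336.89 343.97 340.43 12
214 336.92 343.87 340.39 8
215 336.81 344.0 340.4 11
216 336.68 343.83 340.25 11
217 336.6 343.48 340.04 11
218 336.62 343.48 340.05 9
219 336.61 343.49 340.05 8
220 336.59 343.51 340.05 9
221 336.77 343.52 340.15 5
222 337.3 343.35 340.33 1
223 337.42 343.11 340.26 64
224 339.5 341.89 340.7 135
225 336.05 344.44 340.24 143
[[128.  54.   5.  10.  16.  13.   6.   9.  73. 141.]
 [180.  57.   4.  10.  14.  15.
[... 235 characters left out ...]
[202.  51.   0.  11.   7.   5.   0.  30. 161. 200.]
 [182.  96.   0.   6.   1.   1.   0.  50. 170. 192.]
 [ 90. 100.  37.  39.  44.  87.  87. 125. 167. 152.]
 [120.  98.  82. 100. 103. 169. 170. 179. 162. 172.]
 [166. 110. 115. 139. 137. 148. 148. 143. 119. 185.]
 [161. 163. 152. 151. 155. 117. 124. 121. 125. 151.]
 [184. 181. 169. 171. 169. 172. 181. 180. 180. 177.]
 [186. 190. 189. 189. 187. 186. 189. 191. 190. 190.]
 [184. 186. 187. 185. 185. 187. 186. 189. 189. 188.]
 [187. 187. 185. 185. 183. 185. 186. 188. 186. 188.]
 [187. 188. 185. 185. 184. 184. 184. 186. 187. 187.]][ WARN:0@4.627] global loadsave.cpp:1063 imwrite_ Unsupported depth image for selected encoder is fallbacked to CV_8U.
```

carry_out --pt "-0.001 0 0.002 0 0 0" --pt "0 0 0.002 0 0 0" --pt "0 0 0.002 0 0 0" --pt "0 0 0.002 0 0 0" --pt "0 0 0 0 0 0"

```text
time_s: 13.22
tcp_pos: [0.5453, 0.1691, 0.1889]
eef_rot: [-180.0, -0.0, 177.4]
contact_force: [0.6, 0.4, -0.7]
gripper_width: 0.0139
gripper_force: 25.0
```

carry_out --pt "0 0 0.002 0 0 0" --pt "0 0 0.002 0 0 0" --pt "0 0 0 0 0 0"

```text
time_s: 13.6
tcp_pos: [0.5453, 0.1691, 0.1869]
eef_rot: [-180.0, -0.0, 177.4]
contact_force: [0.5, -0.1, -0.9]
gripper_width: 0.014
gripper_force: 25.0
```

Tip at about 0.078, so it is through the top face without contact. I continue in small steps.

carry_out --pt "0 0 0.002 0 0 0" --pt "0 0 0.002 0 0 0" --pt "0 0 0 0 0 0"

```text
time_s: 13.98
tcp_pos: [0.5453, 0.1691, 0.1849]
eef_rot: [-180.0, -0.0, 177.4]
contact_force: [0.6, -0.3, -0.2]
gripper_width: 0.014
gripper_force: 25.0
```

carry_out --pt "0 0 0.002 0 0 0" --pt "0 0 0.002 0 0 0" --pt "0 0 0 0 0 0"

```text
time_s: 14.35
tcp_pos: [0.5453, 0.1691, 0.1828]
eef_rot: [-180.0, -0.0, 177.4]
contact_force: [-0.0, -0.5, -1.4]
gripper_width: 0.014
gripper_force: 25.0
```

carry_out --pt "0 0 0.002 0 0 0" --pt "0 0 0.002 0 0 0" --pt "0 0 0 0 0 0"

```text
time_s: 14.72
tcp_pos: [0.5453, 0.1691, 0.1809]
eef_rot: [-180.0, -0.0, 177.4]
contact_force: [0.4, -1.2, -1.1]
gripper_width: 0.0135
gripper_force: 25.0
```

carry_out --pt "0 0 0.002 0 0 0" --pt "0 0 0.002 0 0 0" --pt "0 0 0 0 0 0"

```text
time_s: 15.1
tcp_pos: [0.5453, 0.1691, 0.1789]
eef_rot: [-180.0, -0.0, 177.4]
contact_force: [0.2, -0.1, -0.6]
gripper_width: 0.0141
gripper_force: 25.0
```

carry_out --pt "0 0 0.002 0 0 0" --pt "0 0 0.002 0 0 0" --pt "0 0 0 0 0 0"

```text
time_s: 15.48
tcp_pos: [0.5454, 0.1691, 0.1769]
eef_rot: [-180.0, -0.0, 177.4]
contact_force: [-1.3, -0.3, -1.5]
gripper_width: 0.0138
gripper_force: 25.0
```

carry_out --pt "0 0 0.005 0 0 0" --pt "0 0 0.005 0 0 0" --pt "0 0 0.005 0 0 0" --pt "0 0 0.005 0 0 0" --pt "0 0 0 0 0 0"

```text
time_s: 16.1
tcp_pos: [0.5453, 0.169, 0.1667]
eef_rot: [-180.0, -0.0, 177.4]
contact_force: [-0.9, 0.3, -0.2]
gripper_width: 0.0141
gripper_force: 25.0
```

carry_out --pt "0 0 0.006 0 0 0" --pt "0 0 0.006 0 0 0" --pt "0 0 0.006 0 0 0" --pt "0 0 0.006 0 0 0" --pt "0 0 0 0 0 0"

```text
time_s: 16.73
tcp_pos: [0.5453, 0.169, 0.1547]
eef_rot: [-180.0, -0.0, 177.4]
contact_force: [0.8, 0.2, -0.5]
gripper_width: 0.0138
gripper_force: 25.0
```

carry_out --pt "0 0 0.006 0 0 0" --pt "0 0 0.006 0 0 0" --pt "0 0 0.006 0 0 0" --pt "0 0 0.006 0 0 0" --pt "0 0 0 0 0 0"

```text
time_s: 17.35
tcp_pos: [0.5452, 0.169, 0.1427]
eef_rot: [-180.0, -0.0, 177.4]
contact_force: [-0.7, -1.2, -0.5]
gripper_width: 0.014
gripper_force: 25.0
```

```bash
python3 - <<'E'
from h import *
np.set_printoptions(precision=4,suppress=True,linewidth=200)
s=r.capture("side"); st=r.get_state(); p=np.array(st["tcp_pos"]); print(p,st["eef_rot"],st["contact_force"],st["moment"])
cv2.imwrite("pics/crop7.png",cv2.resize(s[190:250,310:370,::-1],(600,600),interpolation=cv2.INTER_CUBIC))
print(proj("side",p+[0,-.003,-.057]),proj("side",p+[0,-.003,-.034]))
print(s[205:232,336:346].mean(2).round())
E
```

```text
[0.5454 0.1691 0.1429] [-179.9901   -0.008   177.4058] [-0.2257 -0.1081 -0.5273] [-0.0506  0.0201 -0.0302]
[340.3805 222.6843] [340.5401 215.454 ]
[[105. 118. 148. 143. 142. 140. 139. 139. 139.  98.]
 [105. 127. 151. 149. 144. 145. 143. 145. 143.  95.]
 [105. 140. 154. 150. 150. 151. 150. 150. 143.  91.]
 [111. 169. 164. 161. 162. 163. 160. 162. 158.  87.]
 [105. 148. 147. 152. 151. 154. 149. 147. 140.  91.]
 [ 78.  51.  44.  40.  42.  42.  41.  42.  31.  99.]
 [ 86.  33.   0.   0.   0.   0.   1.   1.  31. 101.]
 [ 83.  43.  26.  29.  16.  35.  35.  31.  45. 109.]
 [ 88.  59.  66.  75.  63.  79.  76.  77.  77. 111.]
 [ 84.  57.  74.  94.  92.  92.  91.  90.  88.  97.]
 [117.  46.  79.  82.  79.  83.  91.  86.  86. 112.]
 [176.  42.  37.  43.  45.  46.  67.  67.  76. 158.]
 [190. 107.   0.   3.   7.   2.   2.   0.  50. 192.]
 [196. 148.   0.   6.  11.  10.   8.   7.  75. 213.]
 [195. 132.   0.   7.  10.  12.   6.  14.  88. 210.]
 [198.  83.   0.  11.  12.  12.   8.  20. 116. 206.]
 [178.  89.   0.   4.   6.   6.   4.  16. 113. 207.]
 [108.  94.  49.  22.  26.  24.  20.  31. 124. 202.]
 [ 95.  81.  87.  47.  49.  47.  47.  48. 129. 162.]
 [119.  30.   1.  24.  26.  29.  23.  17.  93. 180.]
 [170.  81.  86.  85.  87.  56.  55.  52.  97. 192.]
 [166. 170. 158. 161. 163. 132. 137. 136. 135. 155.]
 [185. 186. 174. 173. 172. 179. 183. 183. 183. 177.]
 [187. 192. 192. 188. 191. 189. 189. 191. 192. 193.]
 [184. 187. 189. 186. 188. 186. 188. 187. 189. 190.]
 [187. 189. 187. 185. 185. 185. 188. 188. 189. 188.]
 [188. 188. 187. 185. 183. 185. 187. 186. 189. 189.]]
```

View pics/crop7.png

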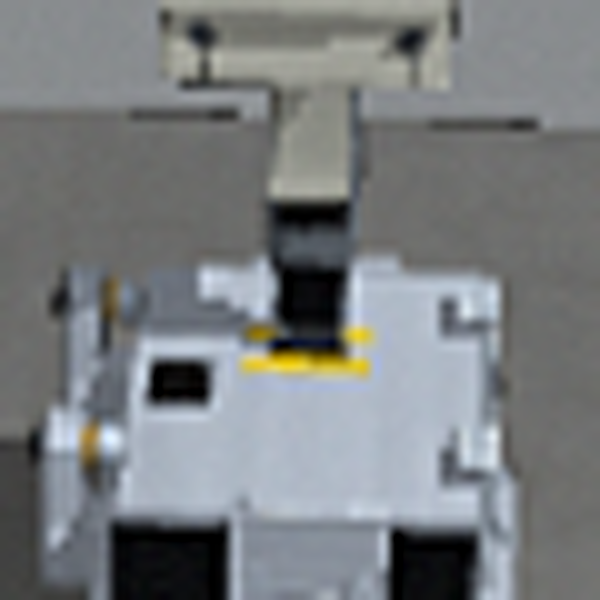

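The blade is in the slot between the strips (around (341,224)) with no side force. The depth line shows just above the cover at row ~223, so 5.8 mm are left.

carry_out --pt "0 0 0.004 0 0 0" --pt "0 0 0.004 0 0 0" --pt "0 0 0.0036 0 0 0" --pt "0 0 0 0 0 0" --pt "0 0 0 0 0 0"

```text
time_s: 18.02
tcp_pos: [0.5454, 0.1691, 0.1372]
eef_rot: [-180.0, 0.0, 177.4]
contact_force: [-0.0, 0.3, -0.8]
gripper_width: 0.0136
gripper_force: 25.0
```

```bash
python3 - <<'E'
from h import *
np.set_printoptions(precision=4,suppress=True,linewidth=200)
s=r.capture("side"); st=r.get_state(); p=np.array(st["tcp_pos"]); print(p,st["eef_rot"],st["contact_force"],st["moment"],st["gripper_force"])
a=cv2.resize(s[190:250,310:370,::-1],(600,600),interpolation=cv2.INTER_CUBIC); cv2.imwrite("pics/crop8.png",a)
print(proj("side",p+[0,-.003,-.057]))
print(s[214:230,334:347].mean(2).round()); print((s[214:230,340].astype(int)).tolist())
ps=dark(s,322,221,12,13,100); print("pad",ps,proj("side",[.5081,.147,.08]),proj("side",[.5085,.1467,.0895]))
E
```

```text
[0.5455 0.1691 0.1372] [179.9987   0.0065 177.4048] [-0.3468  0.059  -1.3306] [-0.0047 -0.0263  0.0087] 24.99830424785614
[340.3721 224.4412]
[[106. 107.  85.  49.  34.  38.  37.  50.  46.  43.  52.  99. 111.]
 [102. 117. 101.  56.  63.  73.  78.  93.  95.  92.  89. 105. 138.]
 [130. 149. 129.  51.  74.  92.  93.  87.  91.  89.  86. 131. 183.]
 [180. 180. 151.  70.  72.  75.  77.  77.  81.  77.  78. 138. 181.]
 [190. 193. 200.  90.   1.  13.  19.  19.  31.  30.  56. 188. 198.]
 [193. 192. 196. 103.   0.   3.   3.   6.   3.   0.  59. 215. 195.]
 [174. 175. 202. 152.   0.   7.   5.  14.   9.   5.  74. 212. 192.]
 [105. 113. 184. 137.   0.   9.  13.  15.   6.  13.  90. 211. 195.]
 [109. 109. 112.  81.   1.   9.  11.  10.   5.  17. 113. 203. 187.]
 [ 99.  89.  93.  63.   0.   3.   3.   3.   1.  12.  96. 162. 158.]
 [139. 138. 123.  49.  34.  39.  40.  43.  40.  41. 107. 180. 182.]
 [187. 192. 171. 110. 121. 126. 126. 102. 100.  98. 123. 190. 191.]
 [166. 158. 163. 168. 153. 157. 159. 126. 134. 132. 130. 155. 154.]
 [179. 179. 184. 188. 170. 174. 172. 176. 182. 183. 182. 178. 168.]
 [184. 184. 188. 192. 192. 187. 189. 188. 189. 192. 191. 191. 190.]
 [183. 184. 187. 189. 188. 186. 186. 186. 187. 189. 190. 189. 189.]]
[[35, 36, 39], [71, 78, 84], [87, 93, 100], [71, 77, 83], [17, 19, 21], [3, 3, 2], [3, 4, 8], [11, 12, 17], [9, 11, 12], [0, 0, 8], [33, 37, 49], [153, 143, 81], [225, 201, 52], [187, 183, 146], [173, 185, 210], [175, 184, 199]]
pad [327.2774 227.5225] [327.4187 227.2261] [327.5917 224.2847]
```

View pics/crop8.png

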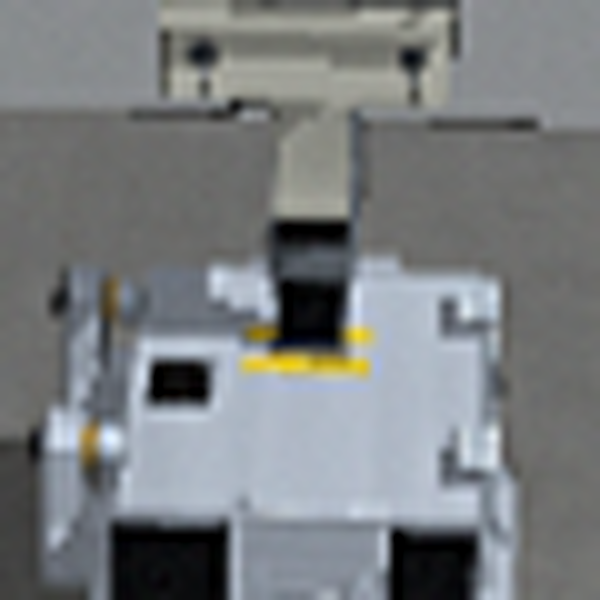

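The final picture shows the blade upright in the slot, with the white line (row ~224.5) just meeting the cover's top face. The pad row (227.5) matches a seated, level cover, and the side force is near zero. Handing in.

```bash
python3 -c "
from plant import r
print(r.close_job())"
```

```text
the job is handed in; nothing more can be done
None
```

The cover is pressed down and seated, and the power sensor is held upright in the slot with its depth line level with the cover top; I took the window to face the laser from how its fallen twins are marked, as neither camera shows that face. The three free-standing look-alike probes toppled early on with no contact force felt at the wrist, and when last seen they lay on the work surface.

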